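# Find the rocking corner of the jig plate and shim it

## Robot

A 6-joint arm with a two-finger parallel gripper is mounted at the origin on the work surface. World frame = base frame: x ahead of the robot, y to its left, z up, the work surface at z = 0. Lengths are in mm, angles in rad, forces in N, time in s.
With the tool pointing down it reaches from about 300 to 775 mm from the base axis. Payload 14.6 kg.
Tool frame: the origin (TCP) lies on the front face of the gripper's body, between the roots of the fingers; the fingertips stand 97 mm ahead of it and the grasp point (between the pads) lies 78 mm ahead of it; z points along the fingers, y is the line along which they close (so a half turn about z gives the same grasp; the last joint's range is limited). The gripper opens to 94 mm and grips with 3 to 60 N. Pads are 16 mm wide; open, the fingers measure 119 mm over their backs; the gripper's body (75 mm by 177 mm) begins 78 mm behind the grasp point.
Start: joints at [-1.294, 0.3, 1.521, -0, 1.321, -0.067], TCP at [185.38, -517.807, 302.646] pointing down, gripper open.
Joint ranges: [-3.03, 3.03], [-0.79, 2.21], [0.23, 2.52], [-1.04, 4.18], [0, 3.07], [-2.55, 2.55]. Speed limits (rad/s): [2.22, 2.22, 2.57, 3.14, 3.14, 3.14].

## Interface

Orientations are given as [roll, pitch, yaw] about the fixed x, y, z axes, in that order (R = Rz(yaw) Ry(pitch) Rx(roll)).
In Python, from cell import * gives the robot as it stands.
- The arm moves only by the tool carry_out, never from a script. Its arguments are lists of equal length, an entry for each row: "slide": the shift along the world's x, y, z scaled (see below), a list of three; "dr": the turn, a rotation vector about the world's x, y, z scaled (see below), a list of three; "gripper": the opening in per cent of the stroke, from 0 (shut) to 100 (fully open). A call has 1 to 10 rows; each row is the pose to reach, as a shift and turn from the pose commanded when the call began, turning the shorter way round; what a row does not reach only later rows make up. The controller multiplies each number of a shift by 0.25 m and each number of a turn by 360 degrees. A row lasts 1/12 s, in which the tool goes at most 41.7 mm and 7.16 degrees, less where a joint would pass 70% of its speed; a pose out of reach is approached as far as the arm can. A call with a number of a shift or a turn outside -1 to 1 is refused whole. A call with a gripper value outside its range is refused whole. The fingers move at their own pace and stop on an object; "newtons" is the grip in N (left out, the last holds). Time passes only in rows, so rows that repeat a pose let the fingers close. It gives the time, the measured TCP pose, the force, the opening and the grip force at its end, in the units of the state.
- read_state(): the state, without advancing time (a new reading comes with each control period).
- camera(name): name is "side" or "top"; returns the picture (480x640x3 uint8, red, green, blue); there is no depth.
- camera_model(name): a dict with "vfov" (degrees; the focal length in pixels is half the picture's height over the tangent of half this angle, whatever the lens; pixels are square), "cx", "cy" (the principal point, pixels), "R" (3x3) and "t" (3): a world point X has camera coordinates R X + t. Camera axes: x right, y down, z forward; pixel columns grow to the right and rows downward; lengths in mm; the calibration is good to about 2 mm. A picture is of the moment at which its call begins. camera_model takes no time and is no camera call.
- sign_off(): hands the job in; it is judged then, once.
The state is a dict: "clock": time; "joints": joint angles; "qd": joint speeds; "effort": joint torques, N m; "eef_pos": TCP position; "eef_rot": TCP orientation; "wrist_force": force on the tool from outside, world axes, zero at the start; "moment": the same for the moment, N m; "finger_gap": finger opening in mm; "finger_force": force on a finger pad.
Only numpy, scipy, OpenCV 4.12 (cv2) and the standard library are available. Lean on these libraries where they do the work, as an engineer would, in place of code of your own. Each camera call takes 0.05 s, during which the arm holds its last target. There are 200 camera calls.

## Task

The aluminium jig plate on the dark steel surface plate rocks at one of its four corners. Press down on its corners with the fingertips to find the one that gives, then press the hinged shim tab at that corner down flat and let go. Leave the other three tabs standing up as they are, pinch and lift nothing, and leave the bearing and everything else on the bench where it is.

Things in the scene. Friction and masses are not known exactly. Their poses are not given: they have to be found in the camera images.
- base: square dark steel surface plate, 204 x 204 x 10 mm, fixed on the bench at any yaw; it carries the jig plate over its centre and, just outside each corner of that, a hinged shim: a bright steel strip, 24 mm wide, 4 mm thick, its tab pointing straight away from the centre and slanting up at first. Origin: centre of its underside, on the bench; z up.
- plate (a joint): rocking of the jig plate (aluminium, 120 x 120 x 12 mm, post and bearing in the middle) about one of its diagonals, rad; 0 at rest, level. One corner, not known beforehand, has a short foot: pressed, it gives from about 2 N and stops about 4 mm lower at about 4 N (0.06 here), and springs back when let go. The other three stand firm (under 1 mm).
- corner_a (a point): centre of the top face of the round pad on corner A of the jig plate (24 mm across, 38 mm above the bench): the place to press that corner. The pads lie 68 mm from the plate's centre. All four look alike; the letters do not tell which corner rocks.
- tab_a (a point): the place to press the shim of corner A: middle of the tab's top face, 28 mm out from its hinge, 10 mm from its outer end. The hinge axis is level, 90 mm from the plate's centre and 19 mm above the bench. Flat, the tab's top face is level, 21 mm above the bench, and this point lies 118 mm from the plate's centre.
- shim_a (a joint): slant of the tab of corner A, rad: 0 flat (a firm stop), about 0.3 to 0.4 at the start, 0.5 highest. It stays where it is left; pressing down on the tab with about 7 N moves it, and it does not spring back.
- corner_b (a point): centre of the top face of the round pad on corner B of the jig plate (24 mm across, 38 mm above the bench): the place to press that corner. The pads lie 68 mm from the plate's centre. All four look alike; the letters do not tell which corner rocks.
- tab_b (a point): the place to press the shim of corner B: middle of the tab's top face, 28 mm out from its hinge, 10 mm from its outer end. The hinge axis is level, 90 mm from the plate's centre and 19 mm above the bench. Flat, the tab's top face is level, 21 mm above the bench, and this point lies 118 mm from the plate's centre.
- shim_b (a joint): slant of the tab of corner B, rad: 0 flat (a firm stop), about 0.3 to 0.4 at the start, 0.5 highest. It stays where it is left; pressing down on the tab with about 7 N moves it, and it does not spring back.
- corner_c (a point): centre of the top face of the round pad on corner C of the jig plate (24 mm across, 38 mm above the bench): the place to press that corner. The pads lie 68 mm from the plate's centre. All four look alike; the letters do not tell which corner rocks.
- tab_c (a point): the place to press the shim of corner C: middle of the tab's top face, 28 mm out from its hinge, 10 mm from its outer end. The hinge axis is level, 90 mm from the plate's centre and 19 mm above the bench. Flat, the tab's top face is level, 21 mm above the bench, and this point lies 118 mm from the plate's centre.
- shim_c (a joint): slant of the tab of corner C, rad: 0 flat (a firm stop), about 0.3 to 0.4 at the start, 0.5 highest. It stays where it is left; pressing down on the tab with about 7 N moves it, and it does not spring back.
- corner_d (a point): centre of the top face of the round pad on corner D of the jig plate (24 mm across, 38 mm above the bench): the place to press that corner. The pads lie 68 mm from the plate's centre. All four look alike; the letters do not tell which corner rocks.
- tab_d (a point): the place to press the shim of corner D: middle of the tab's top face, 28 mm out from its hinge, 10 mm from its outer end. The hinge axis is level, 90 mm from the plate's centre and 19 mm above the bench. Flat, the tab's top face is level, 21 mm above the bench, and this point lies 118 mm from the plate's centre.
- shim_d (a joint): slant of the tab of corner D, rad: 0 flat (a firm stop), about 0.3 to 0.4 at the start, 0.5 highest. It stays where it is left; pressing down on the tab with about 7 N moves it, and it does not spring back.
- bearing: steel bearing ring, 40 mm across, 14 mm high, lying loose round the post in the middle of the jig plate. A bystander; origin at its underside.
- socket: steel socket, 22 mm across, 32 mm high, standing loose on the surface plate beside the middle of one edge of the jig plate. A bystander; origin at its underside.
- bush: stepped brass bush, 20 mm across, 22 mm high, standing loose on the surface plate beside the middle of the opposite edge. A bystander; origin at its underside.
- mug: white mug, 82 mm across, 95 mm high, at the left. A bystander; origin at its underside.
- spray: white plastic bottle with a red cap, 66 mm across, 190 mm high, at the right. A bystander; origin at its underside.
- can: blue can, 66 mm across, 160 mm high, at the right. A bystander; origin at its underside.
- tape: roll of black tape, 68 mm across, 22 mm high, beyond the surface plate. A bystander; origin at its underside.
- driver: orange-handled screwdriver lying beyond the surface plate, under 40 mm high. A bystander.
- gap (a joint): play left under the short foot of the rocking corner, m: over 0.004 at first. It is taken up only by the shim of that same corner, whose wedge rises under the foot as its tab goes down: 0 when that tab is flat, and the corner then stands firm under a light press (up to about 10 N). The other tabs do not change it.

How it is judged (in metres and radians):
On the way, in this order (a step that is already met when the one before it is completed fails the run):
1. the rocking corner of the jig plate is pressed down by the fingers, while its shim still stands up (value of joint plate above 0.02 rad and contact force between the fingers and plate above 1 N and value of joint gap above 0.002 m), for 0.05 s.
2. that corner's shim tab is pressed flat and takes up the play (value of joint gap below 0.0012 m and value of joint any of shim_a, shim_b, shim_c, shim_d below 0.06 rad), for 0.2 s.
At the end, for the whole second after the job is handed in: The shim tab of the rocking corner lies flat (within 0.06 rad) and has taken up the play (under 1.2 mm), the other three tabs still stand up (over 0.2 rad), the jig plate is at rest and level (within 0.02 rad), and the bearing is at rest (value of joint gap below 0.0012 m and ((value of joint shim_a below 0.06 rad and value of joint each of shim_b, shim_c, shim_d above 0.2 rad) or (value of joint shim_b below 0.06 rad and value of joint each of shim_a, shim_c, shim_d above 0.2 rad) or (value of joint shim_c below 0.06 rad and value of joint each of shim_a, shim_b, shim_d above 0.2 rad) or (value of joint shim_d below 0.06 rad and value of joint each of shim_a, shim_b, shim_c above 0.2 rad)) and value of joint plate below 0.02 rad and linear speed of bearing below 0.02 m/s); the robot touches nothing.
It fails at once if the shim tab of a corner that does not rock is pressed down (a tab below 0.1 rad while the play remains) (value of joint gap above 0.002 m and value of joint any of shim_a, shim_b, shim_c, shim_d below 0.1 rad).
It fails at once if a shim tab is lifted (above 0.47 rad) (value of joint any of shim_a, shim_b, shim_c, shim_d above 0.47 rad).
It fails at once if the bearing, socket or bush is moved over 20 mm, or the socket or bush toppled (distance of any of bearing, socket, bush from where it was at the start of the episode above 0.02 m or angle between any of socket, bush's own z axis and vertical above 0.5 rad).
It fails at once if another bystander is moved over 30 mm (distance of any of mug, spray, can, tape, driver from where it was at the start of the episode above 0.03 m).
It also fails if it takes over 48 s, if anything falls off the work surface, if the arm or the gripper's body presses on something with over 40 N, if the wrist force passes 120 N, or if a joint passes its speed limit or range.

## Working session

There is one attempt and no reset: what is moved stays moved. The work goes in short steps, Python scripts to look and compute and a tool call to move; the robot and the scene stay as the last step left them, time stands still between calls to the robot, and variables do not carry over. Pictures are saved under pics/ and viewed, at most 10 in all, crops included, and the job is handed in when it is done.

Besides the shell and the picture viewer there is one more tool, called after ">>>" as name(argument=value, ...) on one line, values as JSON. carry_out: Moves the arm, as the interface text tells. Its arguments: {"type":"object","properties":{"slide":{"type":"array","items":{"type":"array","items":{"type":"number","minimum":-1,"maximum":1}}},"dr":{"type":"array","items":{"type":"array","items":{"type":"number","minimum":-1,"maximum":1}}},"gripper":{"type":"array","items":{"type":"number"}},"newtons":{"type":"number"}},"required":["slide","dr","gripper"]}

```bash
mkdir -p pics
python3 - <<'E'
from cell import *
import cv2,numpy as np
for n in("top","side"):
    cv2.imwrite(f"pics/{n}0.png",camera(n)[:,:,::-1]); m=camera_model(n); print(n,m)
s=read_state();print(s)
E
```

```text
top {'vfov': 45.11199767747519, 'cx': 320.76785271994083, 'cy': 233.77958278888573, 'R': array([[ 6.07831146e-04, -9.99998670e-01, -1.51320145e-03],
       [-9.79454124e-01, -2.90180474e-04, -2.01666892e-01],
       [ 2.01666185e-01,  1.60469082e-03, -9.79452998e-01]]), 't': array([   6.33891688,  623.60013824, 1656.07037785])}
side {'vfov': 55.72978047052331, 'cx': 316.5218157490238, 'cy': 239.12158016157034, 'R': array([[-0.9816895 , -0.18963545,  0.01800354],
       [-0.13236832,  0.61114709, -0.78037034],
       [ 0.13698307, -0.76846446, -0.62505841]]), 't': array([ 600.08945436,  130.63555946, 1080.77299687])}
{'clock': 0.1, 'joints': array([-1.29357189e+00,  3.00426580e-01,  1.52148316e+00,  1.29184191e-05,
        1.32071878e+00, -6.66082126e-02]), 'qd': array([ 0.00068306, -0.00282573, -0.00244886, -0.00039034, -0.00117406,
        0.00018995]), 'effort': array([ 1.56680089e-03, -5.32643831e+01, -3.53285658e+01,  7.09847454e-02,
        2.34783796e-02, -7.84910458e-05]), 'eef_pos': array([ 185.36437943, -517.6888612 ,  302.15212703]), 'eef_rot': array([-3.14055992e+00, -8.14315613e-05,  3.43829400e-01]), 'wrist_force': array([0.44250453, 0.57750829, 0.65978457]), 'moment': array([-0.03752353,  0.03979089,  0.06002627]), 'finger_force': 0.0, 'finger_gap': 94.0480511033449}
```

View pics/top0.png

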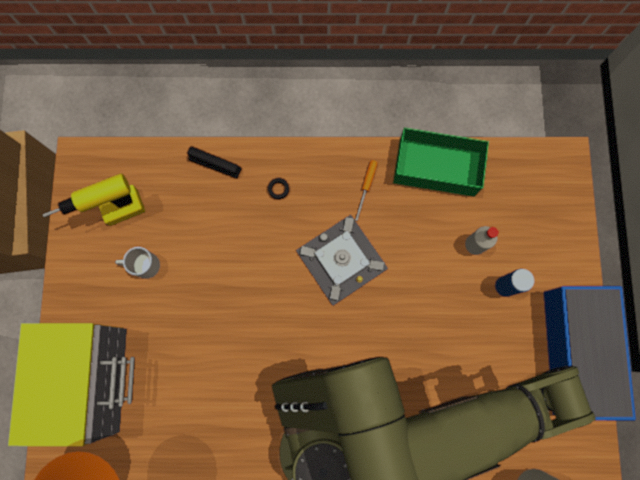

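View pics/side0.png

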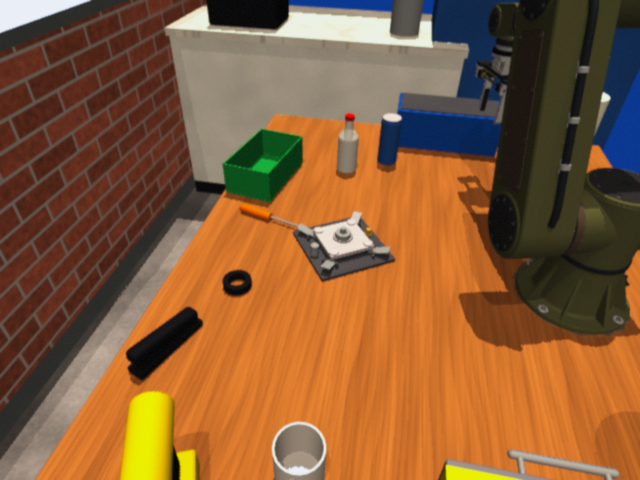

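```bash
cat > h.py <<'E'
from cell import *
import cv2,numpy as np
def ray(n,uv,z):
    m=camera_model(n); f=240/np.tan(np.radians(m["vfov"]/2)); R=m["R"];t=m["t"]
    d=R.T@np.array([(uv[0]-m["cx"])/f,(uv[1]-m["cy"])/f,1]); c=-R.T@t
    return (c+d*(z-c[2])/d[2])[:2]
def pix(n,X):
    m=camera_model(n); f=240/np.tan(np.radians(m["vfov"]/2)); p=m["R"]@np.array(X)+m["t"]
    return np.array([m["cx"],m["cy"]])+f*p[:2]/p[2]
E
python3 - <<'E'
from h import *
out=[]
for n,(x0,x1,y0,y1) in dict(top=(285,400,205,315),side=(285,405,200,285)).items():
    im=cv2.imread(f"pics/{n}0.png"); hsv=cv2.cvtColor(im,cv2.COLOR_BGR2HSV)
    roi=np.zeros(im.shape[:2],np.uint8); roi[y0:y1,x0:x1]=1
    m=((hsv[...,1]<90)*roi).astype(np.uint8)
    m=cv2.morphologyEx(m,cv2.MORPH_OPEN,np.ones((5,5),np.uint8))
    c=max(cv2.findContours(m,0,2)[0],key=cv2.contourArea)
    W=np.array([ray(n,p[0],10) for p in c],np.float32); r=cv2.minAreaRect(W); print(n,"base",r)
    b=((hsv[...,1]<60)&(hsv[...,2]>150)).astype(np.uint8)*roi
    b=cv2.morphologyEx(b,cv2.MORPH_OPEN,np.ones((3,3),np.uint8))
    k,l,st,ce=cv2.connectedComponentsWithStats(b)
    for i in range(1,k): print(n,st[i],ce[i],ray(n,ce[i],36))
    s=cv2.resize(im[y0:y1,x0:x1],None,fx=5 if n=="top" else 4,fy=5 if n=="top" else 4,interpolation=cv2.INTER_CUBIC); cv2.imwrite(f"pics/{n}z.png",s)
E
```

```text
top base ((556.8506469726562, -56.920196533203125), (201.90234375, 203.26315307617188), 33.67585754394531)
top [ 316  231   52   52 1376] [341.80813953 257.39898256] [556.9578965  -56.48335969]
top [322 235   4   4  16] [323.5 236.5] [620.87657834  -1.59408564]
top [302 248  11   8  64] [306.921875 251.34375 ] [575.34901159  48.25544959]
side base ((556.3572998046875, -67.35945129394531), (211.3286590576172, 227.07769775390625), 33.541019439697266)
side [ 314  212   59   45 1302] [343.10906298 236.4124424 ] [553.05456872 -59.52092993]
side [298 225  15   9  80] [305.1    229.2625] [655.92654611 -68.38764097]
side [312 243   6   4  23] [314.39130435 244.56521739] [619.57245256 -10.99736056]
side [374 247  15   6  71] [381.07042254 249.5915493 ] [451.89080623 -26.85859349]
side [323 261  10   7  52] [327.5 264. ] [574.38607441  54.79835799]
```

View pics/topz.png

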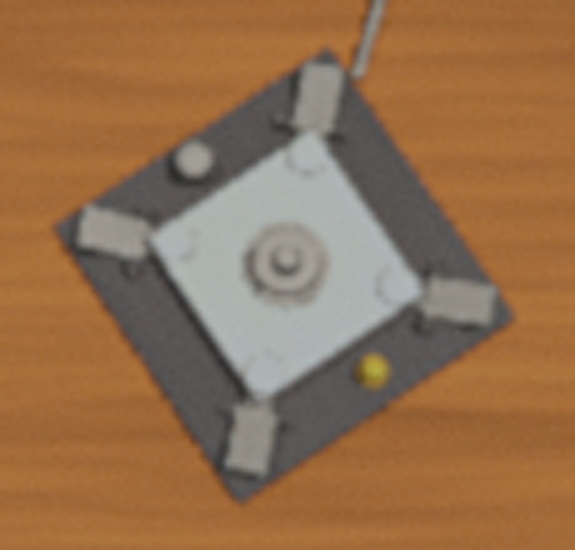

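>>> carry_out(slide=[[0.7,0.8,0],[0.7,0.8,0],[0.7,0.8,0],[0.7,0.8,0],[0.7,0.8,0],[0.7,0.8,0],[0.7,0.8,0],[0.7,0.8,0],[0.7,0.8,0]], dr=[[0,0,-0.086],[0,0,-0.086],[0,0,-0.086],[0,0,-0.086],[0,0,-0.086],[0,0,-0.086],[0,0,-0.086],[0,0,-0.086],[0,0,-0.086]], gripper=[0,0,0,0,0,0,0,0,0], newtons=10)

```text
clock: 0.85
eef_pos: [361.0, -317.0, 302.5]
eef_rot: [-3.141, 0.0, -0.194]
wrist_force: [-0.5, -0.5, -0.7]
finger_gap: 37.8
finger_force: 0.0
```

>>> carry_out(slide=[[0.733,0.776,-0.2],[0.733,0.776,-0.2],[0.733,0.776,-0.2],[0.733,0.776,-0.2],[0.733,0.776,-0.2],[0.733,0.776,-0.2],[0.733,0.776,-0.2],[0.733,0.776,-0.61],[0.733,0.776,-0.61],[0.733,0.776,-0.61]], dr=[[0,0,0],[0,0,0],[0,0,0],[0,0,0],[0,0,0],[0,0,0],[0,0,0],[0,0,0],[0,0,0],[0,0,0]], gripper=[0,0,0,0,0,0,0,0,0,0])

```text
clock: 1.68
eef_pos: [541.9, -124.4, 145.3]
eef_rot: [-3.141, 0.006, -0.197]
wrist_force: [-0.2, -0.3, -0.5]
finger_gap: 0.5
finger_force: 0.0
```

>>> carry_out(slide=[[0,0,0],[0,0,0],[0,0,0],[0,0,0]], dr=[[0,0,0],[0,0,0],[0,0,0],[0,0,0]], gripper=[0,0,0,0])

```text
clock: 2.02
eef_pos: [544.3, -124.6, 152.2]
eef_rot: [3.141, -0.003, -0.197]
wrist_force: [-0.0, -0.5, 1.3]
finger_gap: 0.6
finger_force: 0.0
```

Run:
```python
from h import *
ims=[]
for n,(x0,x1,y0,y1) in dict(top=(285,400,205,315),side=(275,405,175,285)).items():
    im=camera(n)[:,:,::-1]
    ims.append(cv2.resize(im[y0:y1,x0:x1],(400,400),interpolation=cv2.INTER_CUBIC))
cv2.imwrite("pics/a.png",np.hstack(ims))
s=read_state();print(s["eef_pos"],s["eef_rot"],s["wrist_force"],s["finger_gap"])
```

```text
[ 544.07625426 -124.21491691  151.73444944] [ 3.14131995e+00 -2.57947814e-03 -1.96853363e-01] [ 0.25237352 -0.03486091 -0.01044432] 0.17394804994747926
```

View pics/a.png

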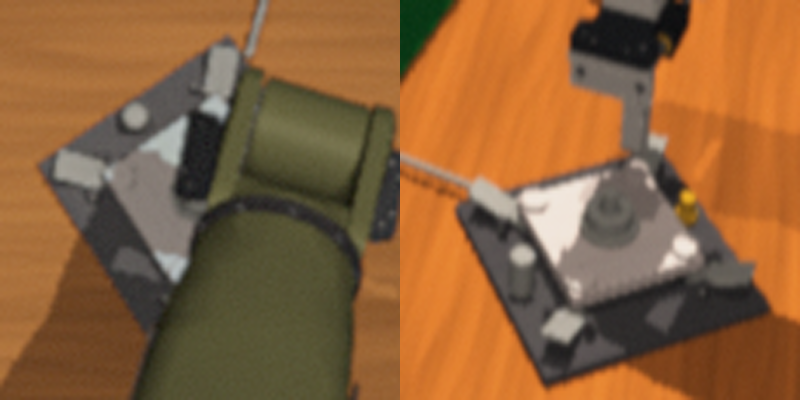

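>>> carry_out(slide=[[0,0,-0.03],[0,0,-0.048],[0,0,-0.048],[0,0,-0.048],[0,0,-0.052],[0,0,-0.056],[0,0,-0.06],[0,0,-0.06],[0,0,-0.06]], dr=[[0,0,0],[0,0,0],[0,0,0],[0,0,0],[0,0,0],[0,0,0],[0,0,0],[0,0,0],[0,0,0]], gripper=[0,0,0,0,0,0,0,0,0])

```text
clock: 2.87
eef_pos: [543.7, -123.8, 135.3]
eef_rot: [3.142, -0.0, -0.197]
wrist_force: [-0.7, 1.2, 2.6]
finger_gap: 0.4
finger_force: 1.4
```

>>> carry_out(slide=[[0,0,-0.004],[0,0,-0.008],[0,0,-0.008],[0,0,-0.008]], dr=[[0,0,0],[0,0,0],[0,0,0],[0,0,0]], gripper=[0,0,0,0])

```text
clock: 3.2
eef_pos: [543.8, -124.0, 134.7]
eef_rot: [3.141, -0.001, -0.196]
wrist_force: [-7.7, 0.1, 19.7]
finger_gap: 0.6
finger_force: 9.9
```

>>> carry_out(slide=[[0,0,-0.004],[0,0,-0.004],[0,0,-0.004]], dr=[[0,0,0],[0,0,0],[0,0,0]], gripper=[0,0,0])

```text
clock: 3.45
eef_pos: [543.8, -124.1, 134.3]
eef_rot: [3.141, -0.001, -0.196]
wrist_force: [-12.5, 0.4, 27.9]
finger_gap: 0.3
finger_force: 14.0
```

>>> carry_out(slide=[[0,0,0.08],[0.1,0.07,0.08],[0.22,0.15,0.08],[0.32,0.214,0.08],[0.32,0.214,0.08],[0.32,0.214,0.05],[0.32,0.214,0.03],[0.32,0.214,0.02],[0.32,0.214,0.012],[0.32,0.214,0.012]], dr=[[0,0,0],[0,0,0],[0,0,0],[0,0,0],[0,0,0],[0,0,0],[0,0,0],[0,0,0],[0,0,0],[0,0,0]], gripper=[0,0,0,0,0,0,0,0,0,0])

```text
clock: 4.28
eef_pos: [622.9, -71.0, 135.5]
eef_rot: [3.142, 0.001, -0.198]
wrist_force: [-2.8, 0.2, 4.3]
finger_gap: 0.7
finger_force: 2.0
```

>>> carry_out(slide=[[0,0,-0.006],[0,0,-0.012],[0,0,-0.012],[0,0,-0.012]], dr=[[0,0,0],[0,0,0],[0,0,0],[0,0,0]], gripper=[0,0,0,0])

```text
clock: 4.62
eef_pos: [623.1, -71.0, 135.2]
eef_rot: [3.142, -0.0, -0.197]
wrist_force: [-16.6, 3.5, 32.1]
finger_gap: 0.3
finger_force: 16.1
```

>>> carry_out(slide=[[0,0,0.08],[-0.07,0.1,0.08],[-0.15,0.22,0.08],[-0.214,0.32,0.08],[-0.214,0.32,0.08],[-0.214,0.32,0.05],[-0.214,0.32,0.03],[-0.214,0.32,0.02],[-0.214,0.32,0.012],[-0.214,0.32,0.012]], dr=[[0,0,0],[0,0,0],[0,0,0],[0,0,0],[0,0,0],[0,0,0],[0,0,0],[0,0,0],[0,0,0],[0,0,0]], gripper=[0,0,0,0,0,0,0,0,0,0])

```text
clock: 5.45
eef_pos: [570.3, 9.0, 134.5]
eef_rot: [3.141, 0.001, -0.197]
wrist_force: [-0.6, -1.1, 1.7]
finger_gap: 0.7
finger_force: 0.9
```

>>> carry_out(slide=[[0,0,-0.006],[0,0,-0.012],[0,0,-0.012],[0,0,-0.012]], dr=[[0,0,0],[0,0,0],[0,0,0],[0,0,0]], gripper=[0,0,0,0])

```text
clock: 5.78
eef_pos: [570.3, 9.7, 132.4]
eef_rot: [-3.142, -0.001, -0.197]
wrist_force: [-0.1, 2.0, 4.3]
finger_gap: 0.5
finger_force: 1.9
```

>>> carry_out(slide=[[0,0,-0.004],[0,0,-0.004],[0,0,-0.004],[0,0,-0.004]], dr=[[0,0,0],[0,0,0],[0,0,0],[0,0,0]], gripper=[0,0,0,0])

```text
clock: 6.12
eef_pos: [570.3, 9.9, 131.4]
eef_rot: [-3.141, -0.001, -0.196]
wrist_force: [1.4, 3.0, 5.6]
finger_gap: 0.4
finger_force: 2.7
```

>>> carry_out(slide=[[0,0,0.08],[0.01,0.06,0.09],[0.039,0.19,0.09],[0.039,0.19,0.09],[0.039,0.19,0.06],[0.039,0.19,0.03],[0.039,0.19,0.015],[0.039,0.19,0.0],[0.039,0.19,-0.015],[0.039,0.19,-0.03]], dr=[[0,0,0],[0,0,0],[0,0,0],[0,0,0],[0,0,0],[0,0,0],[0,0,0],[0,0,0],[0,0,0],[0,0,0]], gripper=[0,0,0,0,0,0,0,0,0,0])

```text
clock: 6.95
eef_pos: [580.1, 56.9, 123.8]
eef_rot: [-3.141, -0.001, -0.197]
wrist_force: [-0.9, 2.8, 8.4]
finger_gap: 1.1
finger_force: 3.5
```

>>> carry_out(slide=[[0,0,-0.012],[0,0,-0.022],[0,0,-0.03],[0,0,-0.034],[0,0,-0.034]], dr=[[0,0,0],[0,0,0],[0,0,0],[0,0,0],[0,0,0]], gripper=[0,0,0,0,0])

```text
clock: 7.37
eef_pos: [580.5, 57.3, 117.7]
eef_rot: [-3.14, -0.002, -0.197]
wrist_force: [-11.0, 3.5, 28.7]
finger_gap: 0.4
finger_force: 14.2
```

>>> carry_out(slide=[[0,0,-0.004],[0,0,-0.004],[0,0,-0.004],[0,0,-0.004],[0,0,0.02],[0,0,0.1],[0,0,0.25],[0,0,0.4],[0,0,0.4],[0,0,0.4]], dr=[[0,0,0],[0,0,0],[0,0,0],[0,0,0],[0,0,0],[0,0,0],[0,0,0],[0,0,0],[0,0,0],[0,0,0]], gripper=[0,0,0,0,0,0,0,0,0,0])

```text
clock: 8.2
eef_pos: [580.4, 56.8, 216.9]
eef_rot: [-3.141, -0.004, -0.197]
wrist_force: [0.4, 0.7, -0.8]
finger_gap: 0.9
finger_force: 0.0
```

>>> carry_out(slide=[[0,0,0.1],[-0.6,0,0.3],[-0.6,0,0.3],[-0.6,0,0.3],[-0.6,0,0.3],[-0.6,0,0.3],[-0.6,0,0.3],[-0.6,0,0.3]], dr=[[0,0,0],[0,0,0],[0,0,0],[0,0,0],[0,0,0],[0,0,0],[0,0,0],[0,0,0]], gripper=[0,0,0,0,0,0,0,0])

```text
clock: 8.87
eef_pos: [430.2, 57.0, 289.3]
eef_rot: [3.141, 0.001, -0.197]
wrist_force: [-0.1, -0.9, 0.2]
finger_gap: 0.2
finger_force: 0.0
```

Run:
```python
from h import *
ims=[]
for n,(x0,x1,y0,y1) in dict(top=(285,400,205,315),side=(275,405,175,285)).items():
    im=camera(n)[:,:,::-1]
    ims.append(cv2.resize(im[y0:y1,x0:x1],(400,400),interpolation=cv2.INTER_CUBIC))
cv2.imwrite("pics/b.png",np.hstack(ims))
s=read_state();print(s["eef_pos"],s["wrist_force"],s["clock"])
```

```text
[430.49206769  57.07686109 289.01494146] [ 0.43264409 -0.07066084 -0.79897653] 8.9667
```

View pics/b.png

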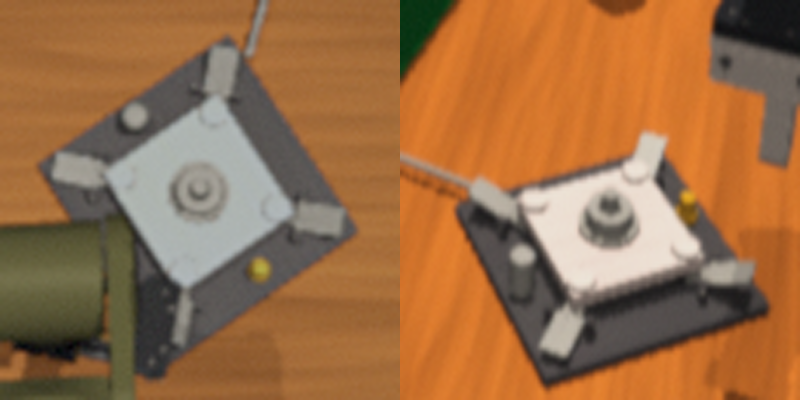

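The tab at the rocking corner (side view, crop about (562,330)) now lies flat. The other three still stand up, and the bearing, socket and bush have not moved.

```bash
python3 -c "
from cell import *
print(sign_off())"
```

```text
the job is handed in; nothing more can be done
None
```

I handed the job in at about 9 s: the left-hand corner (+y side) rocked, giving about 4 mm at 5–6 N. I pressed its shim tab flat and let go; the other three tabs still stand and the gripper is clear. I pressed three corners in all, and the other two stood firm.

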